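# Slide the lidded tin between the two hotplates

## Robot

A 7-joint arm with a two-finger parallel gripper is mounted at the origin on the work surface. World frame = base frame: x ahead of the robot, y to its left, z up, the work surface at z = 0. Lengths are in m, angles in rad, forces in N, time in s.
With the tool pointing down it reaches from about 0.35 to 0.9 m from the base axis. Payload 8.1 kg.
Tool frame: the origin (TCP) lies on the mounting face of the last link; the fingertips stand 173 mm ahead of it and the grasp point (between the pads) lies 155 mm ahead of it; z points along the fingers, y is the line along which they close (so a half turn about z gives the same grasp; the last joint's range is limited). The gripper opens to 85 mm and grips with 20 to 120 N. Pads are 22 mm wide; open, the fingers measure 114 mm over their backs; the gripper's body (76 mm by 85 mm) begins 54 mm behind the grasp point. The pads swing forward as they close: fully open they stand 13 mm farther back than shut.
Start: joints at [-1.427, 0.434, 0.025, 1.573, -0.012, 1.134, -0.075], TCP at [0.153, 0.606, 0.405] pointing down, gripper open.
Joint ranges: [-2.62, 2.62], [-0.44, 2.09], [-1.27, 1.32], [0.08, 2.57], [-1.32, 4.46], [0.12, 2], [-2.74, 2.74]. Speed limits (rad/s): [2.22, 2.22, 3.01, 3.01, 3.14, 3.14, 3.14].

## Interface

Orientations are given as a unit quaternion [w, x, y, z].
In Python, from workcell import env, optics gives the robot as it stands.
- The arm moves only by the tool carry_out, never from a script. Its argument "plan" is text: rows parted by semicolons, each of 7 numbers parted by spaces: the shift along the tool's x, y, z in mm, then the turn, a rotation vector about the tool's x, y, z in rad, then the gripper's target within -1 to 1 (fully open at 1, half-way at 0, shut at -1). A call has 1 to 5 rows; each row is the pose to reach, as a shift and turn from the pose commanded when the call began, along the tool's axes at that moment; what a row does not reach only later rows make up. A row lasts 1/8 s, in which the tool goes at most 62.5 mm and 10.7 degrees, less where a joint would pass 70% of its speed; a pose out of reach is approached as far as the arm can. A call with a gripper value outside its range is refused whole. The fingers move at their own pace and stop on an object; the grip force is fixed at half the most. Time passes only in rows, so rows that repeat a pose let the fingers close. It gives the time, the measured TCP pose, the force, the opening and the grip force at its end, in the units of the state.
- env.read_state(): the state, without advancing time (a new reading comes with each control period).
- optics.camera(name): name is "scene" or "side" or "wrist"; returns (picture, depth): 420x560x3 uint8, blue, green, red; 420x560 float32, m along the optical axis (not along the pixel's ray), 0 where there is no reading.
- optics.camera_model(name): a dict with "fx", "fy", "cx", "cy" (pixels), "rvec" (rotation vector, rad) and "tvec" (3), from world to camera coordinates, as OpenCV has them. Camera axes: x right, y down, z forward; pixel columns grow to the right and rows downward; lengths in m; the calibration is good to about 2 mm. The wrist camera is an equidistant fisheye: a pixel r from the principal point sees the ray r / f radians off the axis. A picture is of the moment at which its call begins: read the wrist's pose just before it. camera_model takes no time and is no camera call; for the wrist camera it gives the pose at the moment of the call.
- env.job_done(): hands the job in; it is judged then, once.
The state is a dict: "time": time; "joints": joint angles; "dq": joint speeds; "effort": joint torques, N m; "ee_pos": TCP position; "eef_rot": TCP orientation; "force": force on the tool from outside, world axes, zero at the start; "torque": the same for the moment, N m; "finger_gap": finger opening in m; "grasp_force": force on a finger pad.
Only numpy, scipy, OpenCV 4.12 (cv2) and the standard library are available. Lean on these libraries where they do the work, as an engineer would, in place of code of your own. Each camera call takes 0.05 s, during which the arm holds its last target. There are 200 camera calls.

## Task

Push the lidded metal tin across the table, through the narrow gap between the two hotplates, until the whole tin stands clear beyond them on the serving side, where the dinner plate is. Only push it, with the fingers against its sides: do not lift or tip it and do not touch the knob on its lid. Leave all the other kitchen things where they stand.

Things in the scene. Friction and masses are not known exactly. Their poses are not given: they have to be found in the camera images.
- tin: Loose closed metal tin with flat lid: a plain block 100 mm wide (its x), 140 mm long (its y), 45 mm tall, edges rounded 4 mm, 0.45 to 0.8 kg, ordinary friction on the table. It starts before the gap on its -y side, up to 40 mm off its middle line, turned up to 30 degrees out of line. Origin at the centre of its underside; z up.
- tin_knob: Small black knob in the middle of the tin's lid, 22 mm across, rising from 45 to 60 mm above the table, fixed to the lid. Must not be touched. Origin on the lid, at the knob's foot.
- tin_corner_a (a point): Corner of the tin's base, at table height, at x = -50 mm, y = -70 mm in the tin's own frame.
- tin_corner_b (a point): Corner of the tin's base, at table height, at x = 50 mm, y = -70 mm in the tin's own frame.
- tin_corner_c (a point): Corner of the tin's base, at table height, at x = -50 mm, y = 70 mm in the tin's own frame.
- tin_corner_d (a point): Corner of the tin's base, at table height, at x = 50 mm, y = 70 mm in the tin's own frame.
- hotplate_near: White hotplate nearer the robot, fixed: square body 170 by 170 mm, 45 mm tall, edges rounded 10 mm, dark round cooking plate on top up to 55 mm; dial on its -x face. Origin at the centre of its underside. Its +x face, 85 mm from the origin, is the near wall of the gap. Its +y axis points along the gap to the serving side (world +y turned by up to 12 degrees).
- hotplate_far: Equal hotplate farther from the robot, fixed, parallel to the first, dial on its +x face. Origin at the centre of its underside, axes parallel to the first one's. Its -x face, 85 mm from the origin, is the far wall of the gap. The gap is 109 to 113 mm wide and about 170 mm long; the hotplates may be shifted up to 10 mm along it against each other.
- salt_jar: Clear glass jar with a steel cap, 56 mm across, 75 mm tall. Leave it where it stands. Origin at the centre of its underside.
- mug: White mug, 76 mm across, 75 mm tall, with a handle. Leave it where it stands. Origin at the centre of its underside.
- spice_jar: Brown glass jar with a black cap, 48 mm across, 70 mm tall. Leave it where it stands. Origin at the centre of its underside.
- oil_bottle: Brown oil bottle, 64 mm across, 190 mm tall, on the serving side. Leave it where it stands. Origin at the centre of its underside.
- plate: White dinner plate, 150 mm across, 20 mm tall, on the serving side straight beyond the gap; its rim is at least 210 mm past the hotplates' edges, so the tin fits between with room to spare. Leave it where it stands. Origin at the centre of its underside.
- bowl: Blue bowl, 110 mm across, 50 mm tall, on the serving side. Leave it where it stands. Origin at the centre of its underside.
- spoon: Wooden spoon, 260 mm long, lying along x, well behind the tin (towards -y). Leave it where it lies.
There are look-alikes about, which are no part of the job. What is shaped like the tin but green or yellow is not meant.

How it is judged:
By the outcome, as a careful person would: the job done as asked, in the order asked, and still so for the second after the job is handed in, with the robot touching nothing.
It also fails if it takes over 72 s, if anything falls off the work surface, if the arm or the gripper's body presses on something with over 40 N, if the wrist force passes 120 N, or if a joint passes its speed limit or range.

## Working session

There is one attempt and no reset: what is moved stays moved. The work goes in short steps, Python scripts to look and compute and a tool call to move; the robot and the scene stay as the last step left them, time stands still between calls to the robot, and variables do not carry over. Pictures are saved under pics/ and viewed, at most 10 in all, crops included, and the job is handed in when it is done.

Besides the shell and the picture viewer there is one more tool, called after ">>>" as name(argument=value, ...) on one line, values as JSON. carry_out: Moves the arm, as the interface text tells. Its arguments: {"type":"object","properties":{"plan":{"type":"string"}},"required":["plan"]}

```bash
mkdir -p pics
python3 - <<'E'
from workcell import env, optics
import cv2,numpy as np
s=env.read_state();print(s)
for n in("scene","side"):
    p,d=optics.camera(n);cv2.imwrite(f"pics/{n}0.png",p);np.savez(f"pics/{n}0.npz",p=p,d=d);print(n,optics.camera_model(n))
E
```

```text
{'time': 0.0, 'joints': array([-1.42659926,  0.43523729,  0.02498392,  1.5740798 , -0.01163121,
        1.13399882, -0.07508908]), 'dq': array([-0.00110489, -0.0004251 , -0.00023246, -0.00189629,  0.0016038 ,
       -0.00083201, -0.00129424]), 'effort': array([-1.47641017e-04, -6.70459914e+01,  1.02460150e+00, -3.16221428e+01,
        1.54376705e-02,  1.24746154e-02,  3.80075687e-05]), 'ee_pos': array([0.15266262, 0.60583688, 0.40392367]), 'eef_rot': array([-3.73246121e-05,  1.23126186e-01,  9.92390709e-01, -7.88078455e-04]), 'force': array([ 0.02851063,  0.16449926, -0.6194814 ]), 'torque': array([ 0.00983524, -0.0217526 ,  0.03020862]), 'grasp_force': 0.0, 'finger_gap': 0.08516673916716802}
scene {'fx': 389.9121432109174, 'fy': 389.9121432109174, 'cx': 278.1196571801964, 'cy': 210.90167371874497, 'rvec': array([ 1.45772653,  2.03191742, -0.93752488]), 'tvec': array([ 0.22827345, -0.28629465,  1.6677477 ])}
side {'fx': 430.865332521148, 'fy': 430.865332521148, 'cx': 283.7296502249382, 'cy': 205.85297378159328, 'rvec': array([ 2.33398825, -0.73007022,  0.29495102]), 'tvec': array([-0.48673137,  0.23813171,  1.27229946])}
```

View pics/scene0.png

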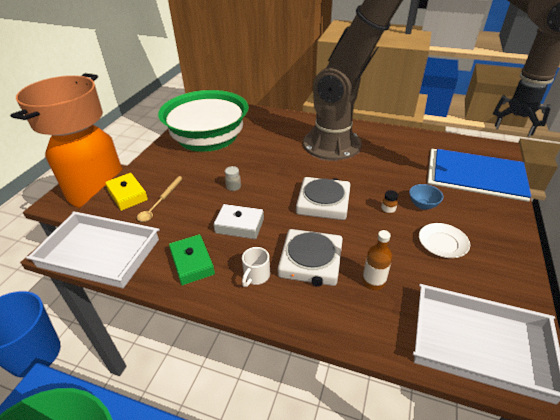

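View pics/side0.png

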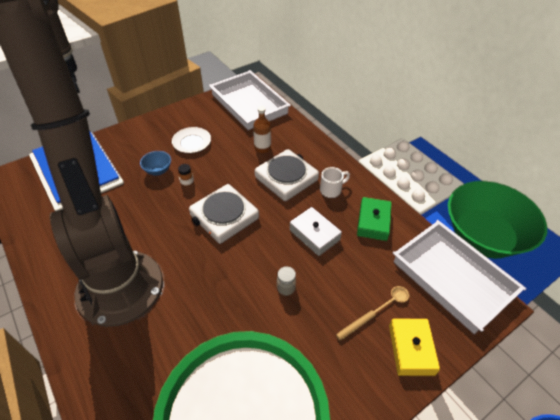

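The scene picture shows the white tin at about (240,221), the near hotplate at (324,197), the far one at (311,255), and the salt jar (232,178), mug (256,265) and plate (444,241). The side view shows the tin at (316,230), the hotplates at (224,213) and (287,173), and the mug at (332,183).

```bash
cat > h.py <<'E'
import cv2,numpy as np
from workcell import env,optics
def Rt(m): return cv2.Rodrigues(m["rvec"])[0],m["tvec"]
def cloud(n,d):
    m=optics.camera_model(n);R,t=Rt(m);v,u=np.indices(d.shape)
    c=np.stack([(u-m["cx"])/m["fx"]*d,(v-m["cy"])/m["fy"]*d,d],-1)
    return (c-t)@R
def ray(n,uv,z):
    m=optics.camera_model(n);R,t=Rt(m);uv=np.asarray(uv,float).reshape(-1,2)
    c=np.c_[(uv[:,0]-m["cx"])/m["fx"],(uv[:,1]-m["cy"])/m["fy"],np.ones(len(uv))]@R
    o=-R.T@t;return (o+c*((z-o[2])/c[:,2])[:,None])[:,:2]
SEED={"scene":dict(tin=(228,221),near=(304,202),far=(287,262)),"side":dict(tin=(302,232),near=(215,232),far=(275,185))}
def tops(n,p,d,seeds):
    """rect of every white top at z~45 mm: centre, size, angle of the rect"""
    P=cloud(n,d);mx=p.max(2).astype(int);mn=p.min(2).astype(int)
    out={}
    mask=((d>0)&(P[...,2]>.037)&(P[...,2]<.066)).astype(np.uint8)
    k,l=cv2.connectedComponents(mask,connectivity=4)
    for a,s in seeds.items():
        L=l[s[1],s[0]]
        q=P[l==L][:,:2] if L else P[:1,:1].reshape(-1,3)[:,:2]
        r=cv2.minAreaRect(q.astype(np.float32)*1000);out[a]=(len(q),r)
    return out
E
python3 - <<'E'
from h import *
for n in("scene","side"):
    f=np.load(f"pics/{n}0.npz");p,d=f["p"],f["d"]
    for a,b in tops(n,p,d,SEED[n]).items(): print(n,a,b[0],np.round(b[1][0],1),np.round(b[1][1],1),round(b[1][2],1))
    P=cloud(n,d)
    pts=dict(scene=dict(salt=(232,171),mug=(262,252),plate=(444,241),spoon=(165,197),oil=(384,238),spice=(391,195)),side=dict(salt=(287,273),mug=(330,174),plate=(190,141),spoon=(370,318),oil=(262,115),spice=(185,169)))[n]
    for a,(u,v) in pts.items(): print(a,np.round(P[v,u],3))
E
```

```text
scene tin 959 [ 593.9 -169.2] [101.1 140. ] 6.1
scene near 1571 [383.2  61.7] [189.2 169.4] 7.5
scene far 2532 [674.1  94.6] [184.7 169. ] 7.3
salt [ 0.41  -0.273  0.077]
mug [ 0.73  -0.036  0.06 ]
plate [0.466 0.466 0.009]
spoon [ 0.547 -0.48   0.011]
oil [0.7   0.285 0.189]
spice [0.369 0.282 0.072]
side tin 1084 [ 592.6 -174.8] [103.1 141.5] 5.5
side near 1974 [390.2  58.9] [168.7 173.5] 6.9
side far 1554 [672.5  91.1] [181.6 174. ] 7.2
salt [ 0.408 -0.28   0.073]
mug [ 0.783 -0.018  0.046]
plate [ 0.473  0.473 -0.   ]
spoon [ 0.539 -0.5    0.009]
oil [0.683 0.267 0.166]
spice [0.361 0.269 0.07 ]
```

```bash
cat >> h.py <<'E'
from scipy.spatial.transform import Rotation as Ro
def go(x,y,z,psi):
    """shift mm / turn to reach TCP x,y,z (mm), tool down, tool y at azimuth psi deg"""
    s=env.read_state();R=Ro.from_quat(np.roll(s["eef_rot"],-1))
    Y=np.array([np.cos(np.radians(psi)),np.sin(np.radians(psi)),0]);Z=np.array([0,0,-1.]);T=Ro.from_matrix(np.c_[np.cross(Y,Z),Y,Z])
    print("t",round(s["time"],2),"pos",np.round(s["ee_pos"]*1000,1),"tool y az",np.round(np.degrees(np.arctan2(*R.as_matrix()[1::-1,1])),2),"F",np.round(s["force"],1))
    print("shift",np.round(R.inv().apply(np.array([x,y,z])-s["ee_pos"]*1000),1),"turn",np.round((R.inv()*T).as_rotvec(),3))
E
python3 -c "
from h import *
go(676,-178,400,97.2)"
```

```text
t 0.1 pos [152.7 605.9 404. ] tool y az 75.85 F [-1.2  0.3  0.8]
shift [-699.  -632.2    5. ] turn [-0.001 -0.    -0.373]
```

>>> carry_out(plan="-46 -42 0 0 0 -0.1 1; -92 -84 0 0 0 -0.2 1; -138 -126 0 0 0 -0.3 1; -184 -168 0 0 0 -0.373 1; -230 -210 0 0 0 -0.373 1")

```text
time: 0.72
ee_pos: [0.3252, 0.3442, 0.4046]
eef_rot: [0.0, -0.064, 0.998, 0.0]
force: [1.4, 0.7, 0.6]
finger_gap: 0.0853
grasp_force: 0.0
```

```bash
python3 -c "
from h import *
go(676,-178,400,97.2)"
```

```text
t 0.72 pos [325.2 344.2 404.6] tool y az 97.29 F [1.4 0.7 0.6]
shift [-281.7 -562.5    4.6] turn [0.    0.    0.002]
```

>>> carry_out(plan="-28 -56 0 0 0 0 1; -56 -112 0 0 0 0 1; -84 -168 0 0 0 0 1; -112 -224 0 0 0 0 1; -140 -280 0 0 0 0 1")

```text
time: 1.35
ee_pos: [0.4989, 0.0847, 0.4047]
eef_rot: [0.0, -0.063, 0.998, 0.0]
force: [0.6, 0.5, 0.2]
finger_gap: 0.0857
grasp_force: 0.0
```

>>> carry_out(plan="-28 -56 0 0 0 0 1; -56 -112 0 0 0 0 1; -84 -168 0 0 0 0 1; -112 -224 0 0 0 0 1; -140 -280 0 0 0 0 1")

```text
time: 1.98
ee_pos: [0.6729, -0.1747, 0.4043]
eef_rot: [-0.0, -0.063, 0.998, 0.0]
force: [0.8, 0.5, 0.9]
finger_gap: 0.0852
grasp_force: 0.0
```

Run:
```python
from h import *
go(676,-178,187,97.2)
m=optics.camera_model("wrist");print(m)
p,d=optics.camera("wrist");cv2.imwrite("pics/w1.png",p)
```

```text
t 1.98 pos [ 672.9 -174.7  404.3] tool y az 97.26 F [0.8 0.5 0.9]
shift [ -2.7  -3.7 217.3] turn [ 0.    -0.     0.001]
{'fx': 325.19226210127806, 'fy': 325.19226210127806, 'cx': 280.81871488848753, 'cy': 212.0677970382906, 'rvec': array([-1.92041362, -2.17949508, -0.35742066]), 'tvec': array([ 0.25850518, -0.65316215,  0.17357654])}
```

View pics/w1.png

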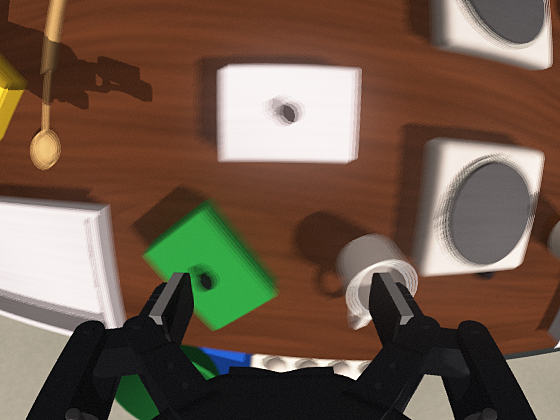

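The wrist picture shows the white tin at (290,113), both hotplates at right, and the mug (375,275) and green tin (210,265), which look close to the finger positions, so I check clearances.

```bash
cat >> h.py <<'E'
def wray(uv,z,m=None):
    m=m or optics.camera_model("wrist");R,t=Rt(m);q=(np.asarray(uv,float).reshape(-1,2)-[m["cx"],m["cy"]])/m["fx"]
    r=np.linalg.norm(q,axis=1);k=np.sin(r)/np.maximum(r,1e-9)
    c=np.c_[q*k[:,None],np.cos(r)]@R;o=-R.T@t;z=np.broadcast_to(z,len(q))
    return (o+c*((z-o[2])/c[:,2])[:,None])[:,:2]*1000
E
python3 - <<'E'
from h import *
m=optics.camera_model("wrist");p,d=optics.camera("wrist");cv2.imwrite("pics/w2.png",p)
h=cv2.cvtColor(p,cv2.COLOR_BGR2HSV)
g=cv2.inRange(h,(45,100,60),(75,255,255));g[330:]=0
cs=max(cv2.findContours(g,0,1)[0],key=cv2.contourArea)[:,0]
print("green",np.round(cv2.boxPoints(cv2.minAreaRect(wray(cs,.045,m).astype(np.float32)))))
w=cv2.inRange(h,(0,0,150),(180,70,255));w=cv2.morphologyEx(w,cv2.MORPH_OPEN,np.ones((3,3)))
k,l,st,ce=cv2.connectedComponentsWithStats(w)
for i in range(1,k):
    if st[i,4]>1500:
        c=max(cv2.findContours((l==i).astype(np.uint8),0,1)[0],key=cv2.contourArea)[:,0]
        r=cv2.minAreaRect(wray(c,.045,m).astype(np.float32));print(np.round(ce[i]),np.round(r[0],1),np.round(r[1],1),round(r[2],1))
print("mug rim pts",np.round(wray([(345,290),(380,275),(415,280)],.075,m)))
go(676,-178,187,97.2)
E
```

```text
green [[ 691. -247.]
 [ 766. -328.]
 [ 870. -232.]
 [ 795. -151.]]
[505.  37.] [449.   65.2] [ 67.1 168.4] 12.7
[303. 110.] [ 593.3 -172.6] [ 96.8 135.8] 6.2
[484. 201.] [666.2  86.9] [164.8 165.4] 7.2
[ 64. 259.] [ 814.2 -501.6] [180.1 268.7] 2.5
[ 26. 360.] [1164.7 -729.5] [139.2 668.9] 54.3
[540. 382.] [1050.2  463.5] [511.9 106. ] 49.3
[429. 401.] [1027.3  112.2] [187.4  80.5] 35.6
mug rim pts [[ 773. -104.]
 [ 751.  -69.]
 [ 754.  -25.]]
t 2.08 pos [ 672.8 -180.6  403.1] tool y az 96.78 F [-0.2 -0.1 -0.5]
shift [ -3.9   3.2 216.1] turn [-0.005 -0.002 -0.007]
```

View pics/w2.png

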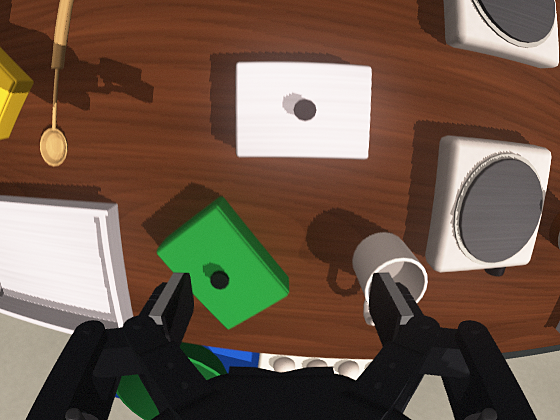

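The settled wrist picture shows the tin at (303,110), the green tin's corner at (225,198) and the mug rim centre at about (397,270). I go down with half-closed fingers between them.

```bash
python3 -c "
from h import *
go(674,-164,187,97.2)"
```

```text
t 2.08 pos [ 672.8 -180.6  403.1] tool y az 96.78 F [-0.2 -0.1 -0.5]
shift [ -3.5  17.4 216. ] turn [-0.005 -0.002 -0.007]
```

>>> carry_out(plan="-3 17 0 0 0 0 0; -3 17 50 0 0 0 0; -3 17 100 0 0 0 0; -3 17 150 0 0 0 0; -3 17 190 0 0 0 0")

```text
time: 2.7
ee_pos: [0.6723, -0.1525, 0.2128]
eef_rot: [-0.001, -0.064, 0.998, 0.001]
force: [0.4, -0.4, -0.1]
finger_gap: 0.0426
grasp_force: 0.0
```

>>> carry_out(plan="0 0 13 0 0 0 0; 0 0 26 0 0 0 0; 0 0 26 0 0 0 0; 0 0 26 0 0 0 0")

```text
time: 3.2
ee_pos: [0.6734, -0.156, 0.1901]
eef_rot: [0.001, -0.063, 0.998, -0.0]
force: [0.3, -0.3, -0.3]
finger_gap: 0.0426
grasp_force: 0.0
```

Run:
```python
from h import *
go(674,-164,187,97.2);print(env.read_state()["finger_gap"])
p,d=optics.camera("wrist");cv2.imwrite("pics/w3.png",p)
```

```text
t 3.2 pos [ 673.4 -156.   190.1] tool y az 97.23 F [ 0.3 -0.3 -0.3]
shift [ 0.4 -8.   3.1] turn [-0.001  0.002  0.   ]
0.04257731585812368
```

View pics/w3.png

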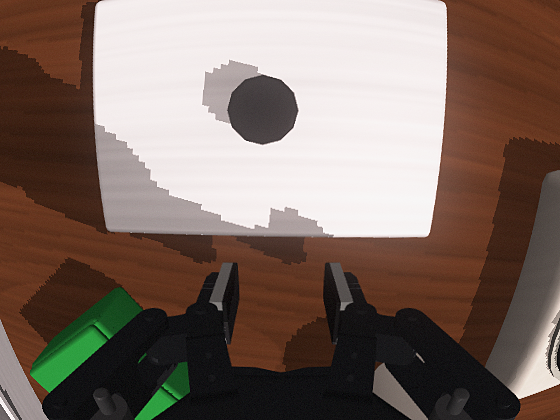

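The wrist picture shows the tin's +x face at row 236, with both fingers standing behind it at about (225,300) and (340,300), clear of the mug and the green tin.

>>> carry_out(plan="6 -4 2 0 0 0 0; 12 -6 2 0 0 0 0; 20 -6 2 0 0 0 0; 27 -6 2 0 0 0 0; 33 -6 2 0 0 0 0")

```text
time: 3.88
ee_pos: [0.6408, -0.1659, 0.1869]
eef_rot: [0.001, -0.063, 0.998, 0.0]
force: [3.8, -0.3, -1.0]
finger_gap: 0.0428
grasp_force: 1.6
```

>>> carry_out(plan="5 0 0 0 0 0 0; 10 0 0 0 0 0 0; 15 0 0 0 0 0 0; 18 0 0 0 0 0 0; 18 0 0 0 0 0 0")

```text
time: 4.5
ee_pos: [0.6227, -0.1684, 0.1868]
eef_rot: [-0.0, -0.063, 0.998, 0.0]
force: [0.9, 1.1, 0.8]
finger_gap: 0.0429
grasp_force: 0.9
```

```bash
cat >> h.py <<'E'
T=7.2;N=np.array([np.cos(np.radians(T)),np.sin(np.radians(T))]);G=np.array([-N[1],N[0]])
def whites(name,z=.045,lo=150):
    m=optics.camera_model("wrist");p,d=optics.camera("wrist");cv2.imwrite(f"pics/{name}.png",p)
    h=cv2.cvtColor(p,cv2.COLOR_BGR2HSV);w=cv2.inRange(h,(0,0,lo),(180,70,255));w=cv2.morphologyEx(w,cv2.MORPH_OPEN,np.ones((3,3)))
    k,l,st,ce=cv2.connectedComponentsWithStats(w)
    for i in range(1,k):
        if st[i,4]>1500:
            c=max(cv2.findContours((l==i).astype(np.uint8),0,1)[0],key=cv2.contourArea)[:,0]
            r=cv2.minAreaRect(wray(c,z,m).astype(np.float32));print(np.round(ce[i]),"n,s",np.round([N@r[0],G@r[0]],1),np.round(r[1],1),round(r[2],1))
E
python3 - <<'E'
from h import *
whites("w4")
go(674,-164,187,97.2);s=env.read_state()["ee_pos"][:2]*1000;print(N@s,G@s)
for n in("scene","side"):
    p,d=optics.camera(n)
    r=tops(n,p,d,dict(tin=dict(scene=(231,210),side=(293,236))[n]))["tin"];c=r[1];print(n,r[0],N@c[0],G@c[0],c[1:])
E
```

```text
[294. 140.] n,s [ 535.3 -245.5] [ 94.6 134. ] 7.2
t 4.55 pos [ 622.7 -168.4  186.8] tool y az 97.22 F [2.3 0.  0.3]
shift [-51.4  -2.   -0.3] turn [ 0.    -0.001  0.   ]
596.7187233932643 -245.16464250465245
scene 1 -711.7587774344422 -2066.36938137626 ((0.0, 0.0), 0.0)
side 1174 546.5437040206767 -247.33255239023237 ((124.44844055175781, 139.86270141601562), 7.213108539581299)
```

Run:
```python
from h import *
for n in("scene","side"):
    f=np.load(f"pics/{n}0.npz");P=cloud(n,f["d"])*1000
    nn=P[...,:2]@N;ss=P[...,:2]@G;z=P[...,2];ok=(f["d"]>0)&(abs(ss-12)<65)
    for a,b in((465,500),(570,605)):
        m=ok&(z>12)&(z<34)&(nn>a)&(nn<b);print(n,a,"wall",m.sum(),np.round(np.percentile(nn[m],[10,50,90]),1) if m.sum() else "")
        m=ok&(z>38)&(z<50)&(nn>a)&(nn<b);print("  top",m.sum(),np.round(np.percentile(nn[m],[1,99]),1))
        if m.sum():
            for lo,hi in((-45,0),(25,70)):
                k=m&(ss>lo)&(ss<hi);print("   ",lo,np.round(np.percentile(nn[k],[2,98]),1))
```

```text
scene 465 wall 183 [475.3 477.8 480.1]
  top 175 [465.1 480.4]
    -45 [465.2 480.1]
    25 [465.4 478.2]
scene 570 wall 0 
  top 75 [588.6 604.8]
    -45 [589.7 604.8]
    25 [590.8 604.6]
side 465 wall 0 
  top 81 [465.2 478.7]
    -45 [465.5 478.7]
    25 [465.4 477.5]
side 570 wall 111 [588.1 590.  592. ]
  top 137 [588.  604.5]
    -45 [589.  604.4]
    25 [589.2 604.4]
```

>>> carry_out(plan="2 0 0 0 0 0 0; 2 0 0 0 0 0 0; -30 0 0 0 0 0 0; -30 0 -50 0 0 0 0; -30 0 -110 0 0 0 0")

```text
time: 5.28
ee_pos: [0.6519, -0.1644, 0.2958]
eef_rot: [-0.003, -0.063, 0.998, 0.0]
force: [1.0, 0.0, 1.5]
finger_gap: 0.0425
grasp_force: 0.0
```

Run:
```python
from h import *
print(env.read_state()["joints"])
x=534*N-355*G;print(x);go(*x,295,7.2)
```

```text
[-0.0390912   0.62125251  0.32706059  1.58419555 -0.22609428  0.97943423
  2.05561647]
[ 574.28254842 -285.27277224]
t 5.28 pos [ 651.9 -164.4  295.8] tool y az 97.23 F [1.  0.  1.5]
shift [  92.2 -110.2    1.2] turn [-0.004 -0.005  1.571]
```

>>> carry_out(plan="18 -22 0 0 0 0.18 0; 37 -44 0 0 0 0.36 0; 55 -66 0 0 0 0.54 0; 74 -88 0 0 0 0.72 0; 92 -110 0 0 0 0.88 0")

```text
time: 5.9
ee_pos: [0.5739, -0.2859, 0.2963]
eef_rot: [-0.001, 0.371, 0.929, -0.0]
force: [-0.5, 0.1, -0.2]
finger_gap: 0.0424
grasp_force: 0.0
```

>>> carry_out(plan="0 0 0 0 0 0.17 0; 0 0 0 0 0 0.35 0; 0 0 0 0 0 0.52 0; 0 0 0 0 0 0.69 0; 0 0 0 0 0 0.69 0")

```text
time: 6.52
ee_pos: [0.5748, -0.285, 0.2961]
eef_rot: [-0.001, 0.661, 0.751, -0.001]
force: [-0.1, 0.4, -0.4]
finger_gap: 0.0423
grasp_force: 0.0
```

Run:
```python
from h import *
whites("w5")
x=534*N-355*G;go(*x,186,7.2)
```

```text
[281.  83.] n,s [ 534.  -254.5] [ 95.8 117.2] 7.3
[ 53. 199.] n,s [ 339.9 -336.2] [56.4 55.5] 83.3
[513. 355.] n,s [ 887.1 -589. ] [117.3 494.8] 51.1
t 6.58 pos [ 574.9 -285.   296.3] tool y az 7.47 F [-0.1 -0.7  0.3]
shift [ -0.2  -0.5 110.3] turn [-0.002 -0.001  0.005]
```

View pics/w5.png

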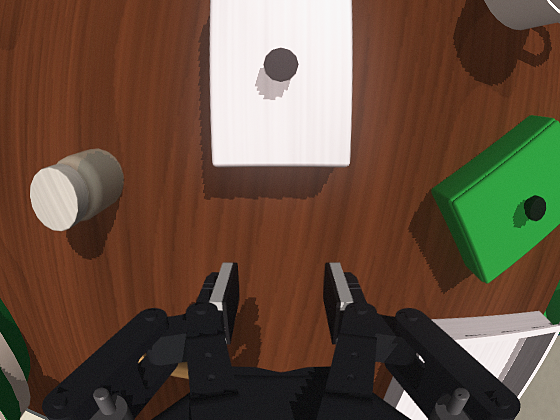

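The wrist picture shows the tin squarely ahead, centred at column 281, with its rear edge at row 165 and the fingers behind it with clear table below.

>>> carry_out(plan="0 0 50 0 0 0.005 0; 0 0 100 0 0 0.005 0; 0 0 110 0 0 0.005 0; 10 0 110 0 0 0.005 0; 20 0 110 0 0 0.005 0")

```text
time: 7.2
ee_pos: [0.5734, -0.2652, 0.1886]
eef_rot: [0.001, 0.662, 0.749, 0.001]
force: [1.1, -0.1, 1.2]
finger_gap: 0.0429
grasp_force: 0.0
```

>>> carry_out(plan="10 0 0 0 0 0 0; 22 0 0 0 0 0 0; 34 0 0 0 0 0 0; 46 0 0 0 0 0 0; 58 0 0 0 0 0 0")

```text
time: 7.82
ee_pos: [0.5663, -0.2087, 0.1883]
eef_rot: [0.002, 0.663, 0.749, -0.0]
force: [-0.3, -7.3, 3.3]
finger_gap: 0.0427
grasp_force: 3.1
```

Run:
```python
from h import *
whites("w6")
x=534*N-200*G;go(*x,186,7.2)
s=env.read_state()["ee_pos"][:2]*1000;print(N@s,G@s)
```

```text
[275. 139.] n,s [ 534.3 -209.6] [ 94.6 110.8] 6.9
t 7.88 pos [ 566.3 -206.6  188. ] tool y az 7.04 F [-0.2 -3.8  4.1]
shift [76.  -2.2  1.9] turn [ 0.002  0.002 -0.003]
535.9413308225054 -275.9798133896542
```

View pics/w6.png

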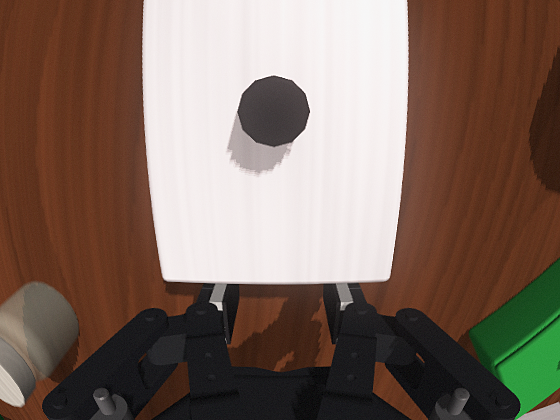

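The wrist picture shows both pads flat on the tin's rear face (row 282), with the tin straight ahead. I keep pushing.

>>> carry_out(plan="10 0 0 0 0 -0.003 0; 20 0 0 0 0 -0.003 0; 30 0 0 0 0 -0.003 0; 40 0 0 0 0 -0.003 0; 48 0 0 0 0 -0.003 0")

```text
time: 8.5
ee_pos: [0.5604, -0.1611, 0.1879]
eef_rot: [0.002, 0.662, 0.75, -0.0]
force: [1.6, -6.3, 2.3]
finger_gap: 0.0429
grasp_force: 3.1
```

Run:
```python
from h import *
whites("w7")
x=534*N-100*G;go(*x,186,7.2)
s=env.read_state()["ee_pos"][:2]*1000;print(N@s,G@s)
```

```text
[275. 139.] n,s [ 534.1 -161.4] [ 94.6 110.7] 7.1
t 8.55 pos [ 560.4 -159.8  187.8] tool y az 7.18 F [ 0.3 -5.2  4.3]
shift [128.8  -2.    1.5] turn [ 0.002  0.002 -0.   ]
535.9243144023287 -228.79054055945068
```

View pics/w7.png

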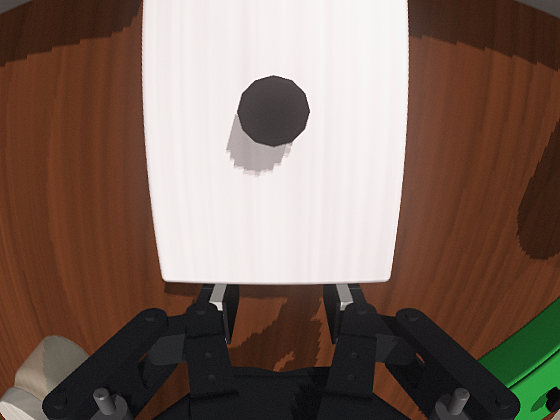

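The wrist picture shows the tin still straight in the fingers, its nose at the gap mouth, with hotplate edges at the top corners. I go on into the gap.

>>> carry_out(plan="8 0 0 0 0 0 0; 16 0 0 0 0 0 0; 25 0 0 0 0 0 0; 34 0 0 0 0 0 0; 44 0 0 0 0 0 0")

```text
time: 9.18
ee_pos: [0.5548, -0.1177, 0.1878]
eef_rot: [0.002, 0.662, 0.749, -0.0]
force: [0.3, -5.6, 4.1]
finger_gap: 0.0428
grasp_force: 3.2
```

Run:
```python
from h import *
s=env.read_state()["ee_pos"][:2]*1000;print(N@s,G@s)
go(*(534*N-100*G),186,7.2)
m=optics.camera_model("wrist");p,d=optics.camera("wrist");cv2.imwrite("pics/w8.png",p)
```

```text
535.7116497114874 -186.27807258142212
t 9.18 pos [ 554.8 -117.7  187.8] tool y az 7.09 F [ 0.3 -5.6  4.1]
shift [86.3 -1.9  1.5] turn [ 0.002  0.003 -0.002]
```

View pics/w8.png

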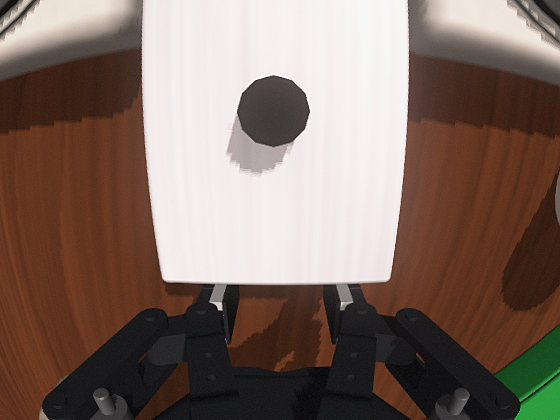

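The wrist picture shows the tin's front about 40 mm into the gap, with white hotplates left and right of it (rows 0–60); the push force stays at about 6 N, so nothing is rubbing.

>>> carry_out(plan="10 0 0 0 0 0 0; 20 0 0 0 0 0 0; 30 0 0 0 0 0 0; 40 0 0 0 0 0 0; 50 0 0 0 0 0 0")

```text
time: 9.85
ee_pos: [0.5485, -0.0679, 0.1875]
eef_rot: [0.001, 0.662, 0.75, 0.0]
force: [1.1, -6.4, 4.9]
finger_gap: 0.0429
grasp_force: 3.2
```

Run:
```python
from h import *
go(*(534*N-0*G),186,7.2)
m=optics.camera_model("wrist");p,d=optics.camera("wrist");cv2.imwrite("pics/w9.png",p)
```

```text
t 9.85 pos [548.5 -67.9 187.5] tool y az 7.1 F [ 1.1 -6.4  4.9]
shift [136.1  -1.9   1.2] turn [ 0.002  0.002 -0.002]
```

View pics/w9.png

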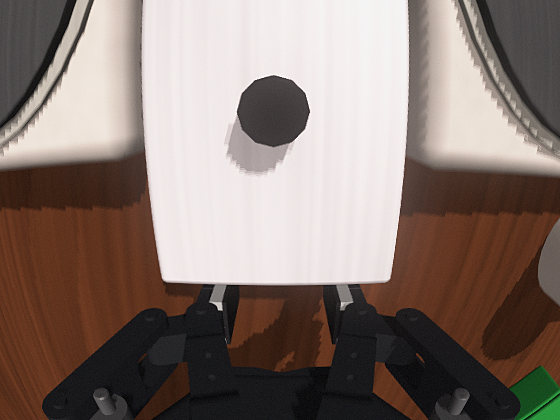

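The wrist picture shows the tin about 90 mm into the gap, with thin dark slits of similar width left (col 140) and right (col 412). Before the gripper enters, I check from depth that its links clear the hotplates.

Run:
```python
from h import *
m=optics.camera_model("wrist");R,t=Rt(m);p,d=optics.camera("wrist")
for uv in((150,322),(410,322),(60,400),(490,400),(110,355),(450,355),(210,315),(345,315)):
    q=(np.array(uv)-[m["cx"],m["cy"]])/m["fx"];r=np.linalg.norm(q)
    c=np.r_[q*np.sin(r)/r,np.cos(r)];D=d[uv[1],uv[0]]
    w=R.T@(c*D/c[2]-t)*1000;print(uv,round(float(D),3),"n,s,z",np.round([N@w[:2],G@w[:2],w[2]]))
```

```text
(150, 322) 0.104 n,s,z [ 490. -123.   70.]
(410, 322) 0.105 n,s,z [ 582. -123.   70.]
(60, 400) 0.063 n,s,z [ 476. -121.  113.]
(490, 400) 0.067 n,s,z [ 594. -124.  110.]
(110, 355) 0.087 n,s,z [ 482. -123.   89.]
(450, 355) 0.086 n,s,z [ 589. -123.   89.]
(210, 315) 0.111 n,s,z [ 511. -123.   63.]
(345, 315) 0.11 n,s,z [ 559. -123.   64.]
```

>>> carry_out(plan="10 0 0 0 0 0 0; 20 0 0 0 0 0 0; 30 0 0 0 0 0 0; 30 0 0 0 0 0 0")

```text
time: 10.45
ee_pos: [0.5444, -0.0366, 0.1867]
eef_rot: [-0.0, 0.661, 0.75, 0.0]
force: [0.9, -0.4, 0.7]
finger_gap: 0.0428
grasp_force: 0.2
```

Links clear: inside the gap width at z = 70 mm, and above the hotplates where they are wider.

>>> carry_out(plan="11 0 0 0 0 0 0; 22 0 0 0 0 0 0; 33 0 0 0 0 0 0; 44 0 0 0 0 0 0; 55 0 0 0 0 0 0")

```text
time: 11.08
ee_pos: [0.5375, 0.017, 0.1868]
eef_rot: [0.0, 0.662, 0.75, -0.0]
force: [1.3, -4.9, 3.5]
finger_gap: 0.043
grasp_force: 2.8
```

Run:
```python
from h import *
s=env.read_state()["ee_pos"][:2]*1000;print(N@s,G@s)
go(*(534.5*N+110*G),187,7.2)
m=optics.camera_model("wrist");p,d=optics.camera("wrist")
g=cv2.cvtColor(p,cv2.COLOR_BGR2GRAY)
k=cv2.inRange(g[60:160,220:330],0,90);M=cv2.moments(k,True);c=wray([220+M["m10"]/M["m00"],60+M["m01"]/M["m00"]],.06,m)[0];print("knob n,s",N@c,G@c)
```

```text
535.4215732062816 -50.46564624911952
t 11.07 pos [537.5  17.  186.8] tool y az 7.1 F [ 1.3 -4.9  3.5]
shift [160.5  -1.2  -0.3] turn [ 0.     0.001 -0.002]
knob n,s 533.8781841088598 29.970810722553445
```

Tin is centred at n 534, s 30. Continuing.

>>> carry_out(plan="11 0 0 0 0 0 0; 22 0 0 0 0 0 0; 33 0 0 0 0 0 0; 44 0 0 0 0 0 0; 55 0 0 0 0 0 0")

```text
time: 11.75
ee_pos: [0.5306, 0.0715, 0.1867]
eef_rot: [0.0, 0.662, 0.75, -0.0]
force: [1.1, -4.4, 1.3]
finger_gap: 0.0427
grasp_force: 2.7
```

>>> carry_out(plan="11 0 0 0 0 0 0; 22 0 0 0 0 0 0; 33 0 0 0 0 0 0; 44 0 0 0 0 0 0; 55 0 0 0 0 0 0")

```text
time: 12.38
ee_pos: [0.5238, 0.126, 0.1867]
eef_rot: [0.0, 0.662, 0.75, -0.0]
force: [1.1, -5.9, 2.4]
finger_gap: 0.043
grasp_force: 2.8
```

>>> carry_out(plan="11 0 0 0 0 0 0; 22 0 0 0 0 0 0; 33 0 0 0 0 0 0; 44 0 0 0 0 0 0; 50 0 0 0 0 0 0")

```text
time: 13.0
ee_pos: [0.5175, 0.1758, 0.1867]
eef_rot: [0.0, 0.662, 0.75, -0.0]
force: [-0.1, -5.3, 3.5]
finger_gap: 0.043
grasp_force: 3.0
```

Run:
```python
from h import *
s=env.read_state()["ee_pos"][:2]*1000;print(N@s,G@s)
for n in("scene","side"):
    f=np.load(f"pics/{n}0.npz");P=cloud(n,f["d"])*1000;q=P[(f["d"]>0)&(P[...,2]>5)&(P[...,2]<70)];nn=q[:,:2]@N;ss=q[:,:2]@G
    for a in((400,475),(595,670)):
        k=(nn>a[0])&(nn<a[1])&(ss>-40)&(ss<150)&(q[:,2]>35);print(n,a,"hotplate s max",np.round(np.percentile(ss[k],[98,100])))
    k=(abs(nn-534)<60)&(ss>150)&(q[:,2]<30);print("plate s min",np.round(ss[k].min()) if k.any() else None)
m=optics.camera_model("wrist");p,d=optics.camera("wrist")
g=cv2.cvtColor(p,cv2.COLOR_BGR2GRAY)
k=cv2.inRange(g[60:160,220:330],0,90);M=cv2.moments(k,True);c=wray([220+M["m10"]/M["m00"],60+M["m01"]/M["m00"]],.06,m)[0];print("knob n,s",N@c,G@c)
```

```text
535.4332859837972 109.52016890980357
scene (400, 475) hotplate s max [95. 98.]
scene (595, 670) hotplate s max [91. 94.]
plate s min 152.0
side (400, 475) hotplate s max [91. 96.]
side (595, 670) hotplate s max [86. 92.]
plate s min 153.0
knob n,s 533.7741025462702 189.94175828022182
```

>>> carry_out(plan="8 0 0 0 0 0 0; 14 0 0 0 0 0 0; 14 0 0 0 0 0 0; 0 0 0 0 0 0 0; -16 0 0 0 0 0 0")

```text
time: 13.68
ee_pos: [0.5196, 0.1594, 0.1866]
eef_rot: [-0.0, 0.661, 0.75, -0.0]
force: [-0.8, -0.0, -0.2]
finger_gap: 0.0427
grasp_force: 0.0
```

>>> carry_out(plan="0 0 -50 0 0 0 0; 0 0 -110 0 0 0 0; -30 0 -170 0 0 0 0; -80 0 -220 0 0 0 0; -80 0 -220 0 0 0 0")

```text
time: 14.3
ee_pos: [0.5303, 0.0759, 0.4099]
eef_rot: [0.001, 0.664, 0.748, 0.002]
force: [0.3, 0.9, 0.3]
finger_gap: 0.0425
grasp_force: 0.0
```

Run:
```python
from h import *
go(520,100,400,7.2)
whites("w11")
for n,seeds in(("scene",[(360,215),(370,222)]),("side",[(232,155),(225,160)])):
    p,d=optics.camera(n);cv2.imwrite(f"pics/{n}9.png",p)
    P=cloud(n,d)*1000;nn=P[...,:2]@N;ss=P[...,:2]@G
    k=(d>0)&(abs(P[...,2]-45)<6)&(abs(nn-534)<75)&(ss>108)&(ss<300)
    if k.sum()>50:
        r=cv2.minAreaRect(np.c_[nn[k],ss[k]].astype(np.float32));print(n,k.sum(),r)
    o=np.load(f"pics/{n}0.npz")["d"]
    for a,(u,v) in dict(scene=dict(salt=(232,171),mug=(262,252),plate=(444,241),oil=(384,238),spice=(391,195),bowl=(425,197),green=(180,262)),side=dict(salt=(287,273),mug=(330,174),plate=(190,141),spice=(185,169),bowl=(156,162)))[n].items(): print(a,round(float(d[v,u]-o[v,u]),3),end=" ")
```

```text
t 14.3 pos [530.3  75.9 409.9] tool y az 6.83 F [0.3 0.9 0.3]
shift [25.1 -7.4  9.8] turn [ 0.005 -0.001 -0.007]
[275.  32.] n,s [533.2 170.9] [96.5 69.6] 6.5
[171. 171.] n,s [397.9  13.3] [168.3 165.6] 6.9
[388. 172.] n,s [671.6   9.2] [165.7 165.7] 7.1
[546. 231.] n,s [911.7 -44.7] [ 94.9 234.6] 26.9
[541. 394.] n,s [1168.9 -534.8] [138.9 428.4] 42.4
scene 888 ((533.209228515625, 205.07196044921875), (137.58078002929688, 104.4357681274414), 88.93416595458984)
salt -0.002 mug -0.0 plate 0.006 oil -0.003 spice 0.0 bowl -0.001 green 0.003 side 664 ((533.7582397460938, 201.8251190185547), (142.48719787597656, 101.07625579833984), 88.93107604980469)
salt -0.004 mug 0.006 plate -0.004 spice -0.008 bowl -0.002
```

```bash
python3 -c "
from workcell import env
print(env.job_done())"
```

```text
the job is handed in; nothing more can be done
None
```

The tin was pushed through the gap and now stands about 35 mm clear of both hotplates on the serving side. Spot depth checks on the jars, mug, bottle, plate and bowl showed no movement, and the job was handed in just after 14 s.

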